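Turn the pitcher to the camera and take its picture

ROBOT

A 6-joint arm with a two-finger parallel gripper is mounted at the origin on the work surface. World frame = base frame: x ahead of the robot, y to its left, z up, the work surface at z = 0. Lengths are in m, angles in rad, forces in N, time in s.
With the tool pointing down it reaches from about 0.35 to 0.775 m from the base axis. Payload 7.3 kg.
Tool frame: the origin (TCP) lies between the finger pads; the fingertips stand 14 mm ahead of it and the grasp point (between the pads) lies 5 mm behind it; z points along the fingers, y is the direction in which the jaws open and shut (so a half turn about z gives the same grasp; the last joint's range is limited). The gripper opens to 92 mm and grips with 3 to 60 N. Pads are 19 mm wide; open, the fingers measure 130 mm over their backs; the gripper's body (75 mm by 190 mm) begins 47 mm behind the grasp point.
Start: joints at [1.177, 0.342, 1.524, -0, 1.275, -0.146], TCP at [0.129, 0.509, 0.241] pointing down, gripper open.
Joint ranges: [-2.53, 2.53], [-0.77, 2.02], [0.04, 2.7], [-1, 4.14], [0.28, 2.66], [-3.11, 3.11]. Speed limits (rad/s): [2.57, 2.57, 3.14, 3.14, 3.14, 3.14].

INTERFACE

Orientations are given as [roll, pitch, yaw] about the fixed x, y, z axes, in that order (R = Rz(yaw) Ry(pitch) Rx(roll)).
In Python, from cell import robot gives the robot as it stands.
- The arm moves only by the shell command python3 -m creep 'ROWS' [FORCE]. ROWS is JSON, a list that holds one entry, the list of rows, each a list of 7 numbers: the shift along the tool's x, y, z in cm, then the turn, a rotation vector about the tool's x, y, z in degrees, then the gripper command: -1 is shut, 1 is fully open, values between are in proportion. In form: [[[tx, ty, tz, wx, wy, wz, gripper], ...]]. A call has 1 to 8 rows; each row is the pose to reach, as a shift and turn from the pose measured when the call began, along the tool's axes at that moment; what a row does not reach only later rows make up. A row lasts 1/10 s, in which the tool goes at most 50 mm and 8.59 degrees, less where a joint would pass 70% of its speed; a pose out of reach is approached as far as the arm can. A call with a gripper value outside its range is refused whole. The fingers move at their own pace and stop on an object; FORCE is the grip in N (left out, the last holds). Time passes only in rows, so rows that repeat a pose let the fingers close. It gives the time, the measured TCP pose, the force and the opening at its end, in the units of the state.
- robot.observe(): the state, without advancing time (a new reading comes with each control period).
- robot.read_camera(name): name is "side" or "top" or "wrist"; returns the picture (480x640x3 uint8, red, green, blue); there is no depth.
- robot.camera_params(name): a dict with "camera_matrix" (3x3 intrinsics, pixels), "R" (3x3) and "t" (3): a world point X has camera coordinates R X + t. Camera axes: x right, y down, z forward; pixel columns grow to the right and rows downward; lengths in m; the calibration is good to about 2 mm. A picture is of the moment at which its call begins: read the wrist's pose just before it. camera_params takes no time and is no camera call; for the wrist camera it gives the pose at the moment of the call.
- robot.hand_in(): hands the job in, once; it reports no verdict.
Trained networks look in the newest picture that a camera, given by its name, has taken for a name from the list of things; names that differ only in an ending like _2 or _b are one class to them, and where a whole thing is asked for, a point or a joint stands for the part that bears it (a point fixed in the world has none). Each returns a list of dicts, best first, with "score" (0 to 1); they miss things now and then, are a little off and sometimes report something else, mostly with a low value. They report only what shows in the picture. A call takes as long as a camera call. They do not tell look-alikes from the thing itself.
- robot.look_for(camera, label): "centre" ([x, y, z] in m, in the coordinates of the camera as it stood for that picture, good to about 4 mm: the middle of the surface that is visible of it).
- robot.masks_of(camera, label): "mask" (480x640 bool, what is visible of it).
The state is a dict: "time": time; "qpos": joint angles; "qvel": joint speeds; "joint_efforts": joint torques, N m; "tool_pos": TCP position; "tool_rot": TCP orientation; "contact_force": force on the tool from outside, world axes, zero at the start; "torque": the same for the moment, N m; "opening": finger opening in m.
Only numpy, scipy, OpenCV 4.12 (cv2) and the standard library are available. Lean on these libraries where they do the work, as an engineer would, in place of code of your own. Each camera call takes 0.05 s, during which the arm holds its last target.

TASK

The cream pitcher is being photographed for the sale list. With one fingertip against a paddle of the turntable's arms, gently push the turntable round until the pitcher's spout points at the camera; then press the shutter button to take the picture. Nothing is picked up: do not touch the pitcher itself, leave it standing in the middle of the turntable, and leave the other goods where they are.

Things in the scene. Friction and masses are not known exactly. Their poses are not given: they have to be found in the camera images.
- stand: photo stand, fixed to the table: round base 120 mm across, and a flat bar (36 mm wide, 9 mm high) along its +x axis out to a black camera that looks back at the turntable. Origin on the table under the turntable's axis, z up. The camera is on the +x axis: lens front 220 mm, body centre 265 mm from the origin, body 45 x 115 mm (x, y), top 137 mm above the table.
- turntable_axis (a point): centre of the top face of the dark wooden round turntable plate (160 mm across), on its upright axis, 36 mm above the table
- turntable: turntable with three arms, 120 degrees apart, one along its +x. Origin on its upright axis, 20 mm above the table, z up. Each arm ends in an upright radial plywood paddle 8 mm thick, 90 to 135 mm from the axis, 28 to 78 mm above the table. Turns either way, more than a full turn; needs about 1.5 N at a paddle and stays where it is left.
- pitcher: a small white ceramic pitcher (cream jug) standing loose in the middle of the turntable and turning with it: 80 mm high, up to 80 mm across, so its rim is 116 mm above the table. Origin at the centre of its underside, z up, +x towards the pouring spout, -x towards the handle (63 mm out)
- pitcher_spout (a point): tip of the pitcher's pouring spout, at rim height, 56 mm from the pitcher's axis
- shutter_top (a point): centre of the top face of the shutter release: a round grey push button, 32 mm across, in a small black housing fixed on the table; pressed straight down
- shutter (a joint): how far the shutter button is pressed, m: 0 at rest, 0.006 fully down (5 N); it springs back; the photo is taken at 0.004
- tin: bystander: low steel can, 68 mm across, 55 mm high. Origin at the centre of its underside
- tape: bystander: roll of parcel tape standing on its flat side, 90 mm across, 48 mm high. Origin at the centre of its underside
- mug: bystander: blue mug, 76 mm across plus a handle, 85 mm high. Origin at the centre of its underside
- rooster: bystander: terracotta rooster figurine, about 100 mm high, 60 mm across. Origin at the centre of its underside
- bell: bystander: brass hand bell standing on its mouth, 68 mm across, 92 mm high. Origin at the centre of its underside
Things that resemble listed ones, but are neither listed nor needed, are in the scene too. Of the things like the part that bears shutter_top, leave any that is yellow; of the rest the smaller one is meant. What is shaped like the pitcher but turquoise is not meant.

How it is judged:
On the way, in this order (a step that is already met when the one before it is completed fails the run):
1. a finger pushes a paddle ((contact force between the fingers and turntable_c2 above 0.2 N or contact force between the fingers and turntable_c4 above 0.2 N or contact force between the fingers and turntable_c6 above 0.2 N)), for 0.05 s.
2. the spout faces the camera and the turntable is at rest (angle between the x axis of pitcher and the x axis of stand, either way round below 0.17 rad and x of pitcher_spout in the frame of stand above 0.02 m and angular speed of turntable below 0.08 rad/s), for 0.2 s.
3. the shutter button is pressed (value of joint shutter above 0.004 m and angle between the x axis of pitcher and the x axis of stand, either way round below 0.17 rad and x of pitcher_spout in the frame of stand above 0.02 m), for 0.02 s.
At the end, for the whole second after the job is handed in: the pitcher stands upright on the turntable within 25 mm of its middle, its spout direction within 0.17 rad (10 degrees) of the direction from the turntable's axis to the camera, the turntable at rest, the shutter button released, every bystander within 20 mm of where it was (all of step 2 and value of joint shutter below 0.002 m and angle between pitcher's own z axis and vertical below 0.1 rad and z of pitcher in the frame of stand between 0.03 and 0.04 m and horizontal distance between pitcher and turntable_axis below 0.025 m and distance of each of tin, tape, mug, rooster, bell from where it was at the start of the episode below 0.02 m); the robot touches nothing.
It fails at once if the robot touches the pitcher, or pushes on the turntable's round plate instead of a paddle (contact force between any of the fingers, the arm and pitcher above 0.3 N or contact force between any of the fingers, the arm and turntable_c0 above 0.5 N).
It fails at once if the pitcher is lifted, tips, or slides off the middle of the turntable (z of pitcher in the frame of stand above 0.045 m or angle between pitcher's own z axis and vertical above 0.2 rad or horizontal distance between pitcher and turntable_axis above 0.025 m).
It fails at once if the turntable is spun faster than 2.5 rad/s (angular speed of turntable above 2.5 rad/s).
It fails at once if the shutter is pressed while the spout does not face the camera (value of joint shutter above 0.004 m and not (angle between the x axis of pitcher and the x axis of stand, either way round below 0.17 rad and x of pitcher_spout in the frame of stand above 0.02 m)).
It fails at once if a bystander is moved by more than 20 mm (distance of any of tin, tape, mug, rooster, bell from where it was at the start of the episode above 0.02 m).
It also fails if it takes over 54 s, if anything falls off the work surface, if the arm or the gripper's body presses on something with over 40 N, if the wrist force passes 120 N, or if a joint passes its speed limit or range.

## Working session

There is one attempt and no reset: what is moved stays moved. The work goes in short steps, Python scripts to look and compute and a shell command to move; the robot and the scene stay as the last step left them, time stands still between calls to the robot, and variables do not carry over. Pictures are saved under pics/ and viewed, and the job is handed in when it is done.

```bash
ls; mkdir -p pics; cat > h.py <<'E'
import numpy as np, cv2
from cell import robot
from scipy.spatial.transform import Rotation as Ro
def save(cam,name):
    im=robot.read_camera(cam); cv2.imwrite(f'pics/{name}.png',im[:,:,::-1]); return im
def proj(cam,X):
    p=robot.camera_params(cam); c=np.array(p['R'])@np.array(X)+np.array(p['t']); u=np.array(p['camera_matrix'])@c; return u[:2]/u[2]
def ray(cam,uv,z):
    p=robot.camera_params(cam); R=np.array(p['R']);t=np.array(p['t'])
    d=R.T@np.linalg.inv(np.array(p['camera_matrix']))@np.array([uv[0],uv[1],1.]); o=-R.T@t
    return o+d*(z-o[2])/d[2]
def toworld(cam,c):
    p=robot.camera_params(cam); return np.array(p['R']).T@(np.array(c)-np.array(p['t']))
E
python3 - <<'E'
from h import *
print(robot.observe())
for c in ['top','side']:
    save(c,c+'0')
    for l in ['stand','turntable','pitcher','pitcher_spout','shutter_top','tin','tape','mug','rooster','bell']:
        print(c,l,[(round(d['score'],2),toworld(c,d['centre']).round(3).tolist(), proj(c,toworld(c,d['centre'])).round().tolist()) for d in robot.look_for(c,l)])
E
```

```text
pics
{'time': 0.0, 'qpos': array([ 1.17705660e+00,  3.42725470e-01,  1.52506538e+00, -8.32882099e-06,
        1.27535441e+00, -1.46015726e-01]), 'qvel': array([ 0.00022064,  0.00129   , -0.00062143, -0.00070516,  0.00089524,
       -0.00157469]), 'joint_efforts': array([ 3.94709195e-04, -4.31246066e+01, -2.44222945e+01,  7.18459021e-02,
        5.59537194e-02, -1.19959127e-04]), 'tool_pos': array([0.12856456, 0.50860732, 0.24002663]), 'tool_rot': array([-3.14005540e+00, -2.18021684e-04,  2.89387092e+00]), 'contact_force': array([ 0.67848409, -0.84847403, -0.97659324]), 'torque': array([-0.05684608, -0.01779469,  0.0215814 ]), 'opening': 0.09181525646567683}
top stand [(0.74, [0.602, -0.012, 0.039], [324.0, 206.0])]
top turntable [(0.9, [0.535, -0.004, 0.037], [320.0, 231.0]), (0.45, [0.543, -0.005, 0.076], [321.0, 227.0])]
top pitcher [(0.8, [0.639, 0.227, 0.044], [236.0, 190.0]), (0.59, [0.542, -0.008, 0.08], [322.0, 227.0])]
top pitcher_spout [(0.62, [0.542, -0.006, 0.077], [321.0, 227.0])]
top shutter_top [(0.71, [0.664, -0.267, 0.032], [416.0, 187.0]), (0.54, [0.565, -0.298, 0.02
[... 643 characters left out ...]
28.0, 256.0]), (0.89, [0.624, 0.204, 0.056], [322.0, 218.0]), (0.7, [0.506, -0.032, 0.033], [317.0, 283.0]), (0.23, [0.367, 0.202, 0.03], [223.0, 247.0])]
side shutter_top [(0.63, [0.662, -0.277, 0.027], [447.0, 333.0]), (0.62, [0.596, -0.214, 0.021], [398.0, 325.0]), (0.57, [0.564, -0.299, 0.019], [408.0, 357.0])]
side tin [(0.78, [0.478, 0.287, 0.041], [256.0, 221.0]), (0.71, [0.508, -0.031, 0.034], [317.0, 282.0])]
side tape [(0.77, [0.368, 0.2, 0.028], [224.0, 249.0])]
side mug [(0.67, [0.382, -0.261, 0.058], [304.0, 354.0])]
side rooster [(0.85, [0.611, 0.439, 0.055], [284.0, 186.0]), (0.4, [0.56, -0.302, 0.02], [406.0, 358.0])]
side bell [(0.82, [0.594, -0.465, 0.037], [484.0, 408.0])]
```

View pics/top0.png

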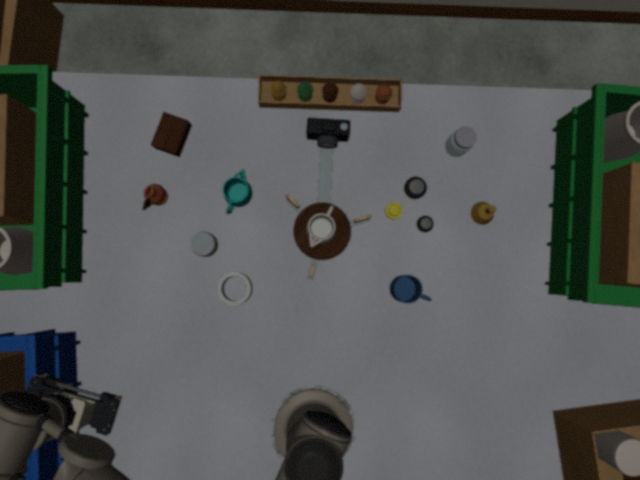

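View pics/side0.png

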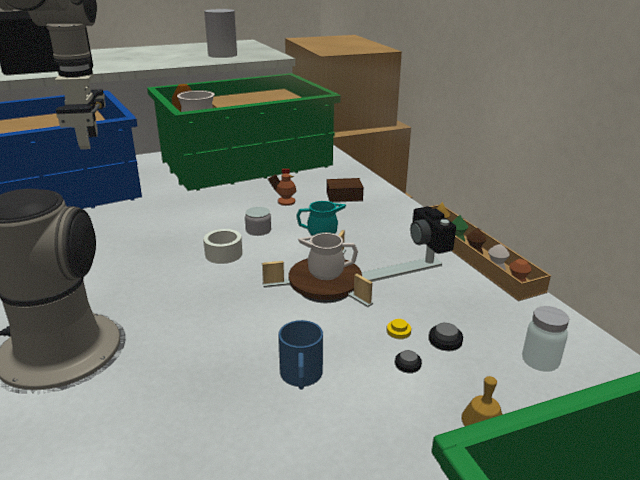

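```bash
python3 - <<'E'
import cv2
a=cv2.imread('pics/top0.png')[150:310,230:450]; cv2.imwrite('pics/top0z.png',cv2.resize(a,None,fx=3.6,fy=3.6,interpolation=2))
a=cv2.imread('pics/side0.png')[200:400,240:500]; cv2.imwrite('pics/side0z.png',cv2.resize(a,None,fx=3,fy=3,interpolation=2))
E
```

```text
(no output)
```

View pics/top0z.png

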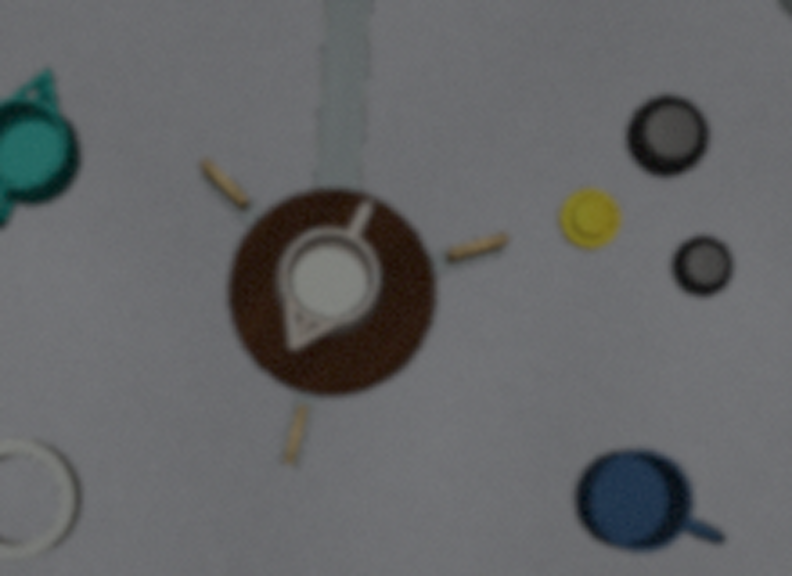

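View pics/side0z.png

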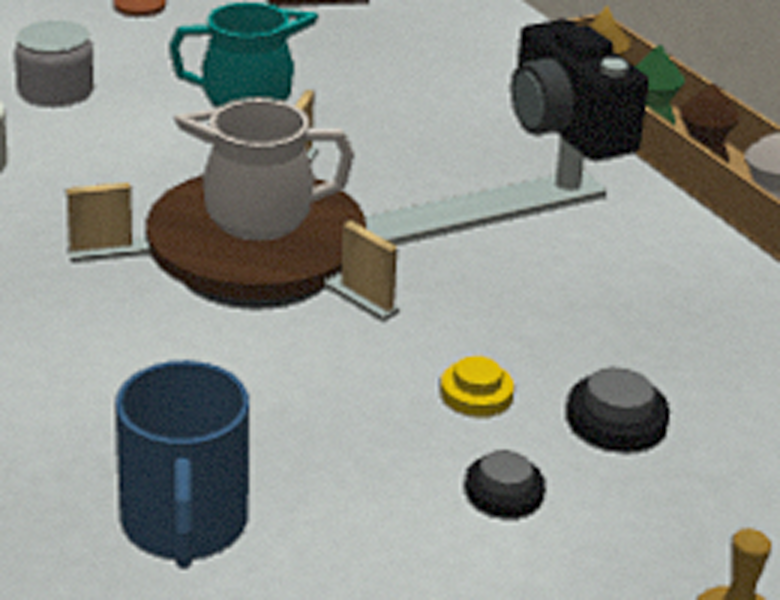

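The top view shows the white pitcher on the plate at about (322,230). Its spout is at (311,246), pointing back towards the robot, and its handle is at (333,207). The camera is at (328,130). Paddles are at (293,201), (362,218) and (312,271). The smaller grey button is at (426,224); the larger one at (416,187) and the yellow one are not meant. Next I compute the geometry.

```bash
python3 - <<'E'
from h import *
p=robot.camera_params('top'); print('cam pos',-(p['R'].T@p['t']))
im=cv2.imread('pics/top0.png'); hsv=cv2.cvtColor(im,cv2.COLOR_BGR2HSV)
f=lambda u,v:(230+u/3.6,150+v/3.6)
ax=ray('top',f(333,291),.036); print('axis',ax)
for n,uv,z in [('spout',(293,348),.116),('handle',(371,205),.105),('pitch rim',(330,278),.116)]:
    q=ray('top',f(*uv),z); d=q-ax; print(n,q,np.hypot(*d[:2]),np.degrees(np.arctan2(d[1],d[0])))
for n,a,b in [('A',(205,163),(245,205)),('B',(504,238),(449,256)),('C',(290,461),(302,408))]:
    for uv in (a,b):
        q=ray('top',f(*uv),.078); d=q-ax; print(n,q,np.hypot(*d[:2]),np.degrees(np.arctan2(d[1],d[0])))
# camera body
for uv in [(308,119),(350,121),(349,142),(307,139)]: print('cam',ray('top',uv,.137))
q=ray('top',f(345,100),.009);d=q-ax;print('bar',q,np.degrees(np.arctan2(d[1],d[0])))
robot.read_camera('top')
for l in ['stand','pitcher','shutter_top']:
  for i,m in enumerate(robot.masks_of('top',l)):
    mm=m['mask']; ys,xs=np.nonzero(mm); print(l,m['score'],mm.sum(),xs.mean(),ys.mean(),xs.min(),xs.max(),ys.min(),ys.max())
    if l=='stand': np.save('st%d.npy'%i,mm)
print(ray('top',f(705,262),.03),ray('side',(240+506/3,200+466/3),.03))
E
```

```text
cam pos [0.39917136 0.01393238 1.42516067]
axis [ 0.53533938 -0.01105384  0.036     ]
spout [0.48586232 0.01780437 0.116     ] 0.05727805410370133 149.74651175612377
handle [ 0.59192702 -0.03565442  0.105     ] 0.061703731444697776 -23.49623199923858
pitch rim [ 0.53677792 -0.00721829  0.116     ] 0.0040964408883828836 69.44125583274976
A [0.62352199 0.08684801 0.078     ] 0.131760939948247 47.98985697319499
A [0.59310124 0.05635045 0.078     ] 0.08876807076221868 49.40519579559661
B [ 0.57420219 -0.13560265  0.078     ] 0.13047116346635937 -72.67057703514168
B [ 0.55963003 -0.09519733  0.078     ] 0.08757946181007902 -73.89756231121811
C [0.40570697 0.01773997 0.078     ] 0.132791735333548 167.4768325871437
C [0.4445887  0.01007625 0.078     ] 0.09317814479134963 166.8929634195504
cam [0.81405832 0.03592081 0.137     ]
cam [ 0.81238537 -0.07261497  0.137     ]
cam [ 0.75701095 -0.07127105  0.137     ]
cam [0.76137325 0.03695395 0.137     ]
bar [ 0.68797782 -0.01689096  0.009     ] -2.1900075539656934
stand 0.93 4236 324.5771954674221 194.37889518413598 286 370 117 278
pitcher 0.9 782 321.3145780051151 227.87723785166241 307 336 206 246
pitcher 0.64 863 237.35225955967556 190.7497103128621 223 252 169 213
shutter_top 0.67 187 416.0802139037433 186.62032085561498 409 423 179 194
shutter_top 0.58 94 425.56382978723406 223.4255319148936 420 431 218 228
[ 0.56645441 -0.29555932  0.03      ] [ 0.55998454 -0.3068209   0.03      ]
```

```bash
cat >> h.py <<'E'
def rel(pos,yawdeg):
    s=robot.observe(); R=Ro.from_euler('xyz',s['tool_rot']); T=Ro.from_euler('xyz',[np.pi,0,np.radians(yawdeg)])
    d=R.inv().apply(np.array(pos)-s['tool_pos'])*100; w=np.degrees((R.inv()*T).as_rotvec())
    print('t',round(float(s['time']),2),'pos',s['tool_pos'].round(4),'rot',np.degrees(s['tool_rot']).round(1),'-> cm',d.round(2),'deg',w.round(1)); return d,w
E
python3 - <<'E'
from h import *
rel([.36,.22,.24],175)
E
```

```text
t 1.3 pos [0.1288 0.509  0.2408] rot [180.    0.  165.8] -> cm [-29.51 -22.34   0.07] deg [ 0.   0.  -9.2]
```

```bash
python3 -m creep '[[[-3.7,-2.8,0,0,0,-1.2,-1],[-7.4,-5.6,0,0,0,-2.4,-1],[-11,-8.4,0,0,0,-3.6,-1],[-14.7,-11.2,0,0,0,-4.8,-1],[-18.4,-14,0,0,0,-6,-1],[-22.1,-16.8,0,0,0,-7,-1],[-25.8,-19.6,0,0,0,-8,-1],[-29.5,-22.3,0,0,0,-9.2,-1]]]' 10
python3 - <<'E'
from h import *
rel([.422,-.031,.22],190)
E
```

```text
time: 2.1
tool_pos: [0.3609, 0.2188, 0.241]
tool_rot: [3.141, 0.001, 3.055]
contact_force: [-0.0, 1.6, -0.3]
opening: 0.0324
t 2.1 pos [0.3609 0.2188 0.241 ] rot [180.   0. 175.] -> cm [ -8.24 -24.36   2.1 ] deg [  0.   0. -15.]
```

```bash
python3 -m creep '[[[-1.2,-3.5,0.3,0,0,-2,-1],[-2.4,-7,0.6,0,0,-4,-1],[-3.5,-10.5,0.9,0,0,-6,-1],[-4.7,-14,1.2,0,0,-8,-1],[-5.9,-17.5,1.5,0,0,-10,-1],[-7.1,-21,1.8,0,0,-12.5,-1],[-8.2,-24.4,2.1,0,0,-15,-1],[-8.2,-24.4,2.1,0,0,-15,-1]]]'
python3 - <<'E'
from h import *
rel([.422,-.031,.066],190)
save('side','s1'); save('wrist','w1')
E
```

```text
time: 2.9
tool_pos: [0.4224, -0.0347, 0.2197]
tool_rot: [-3.141, 0.001, -2.97]
contact_force: [-0.6, 0.2, 0.2]
opening: 0.0003
t 2.9 pos [ 0.4224 -0.0347  0.2197] rot [-1.800e+02  1.000e-01 -1.701e+02] -> cm [-1.000e-02  3.800e-01  1.537e+01] deg [-0.   0.1 -0.1]
```

View pics/w1.png

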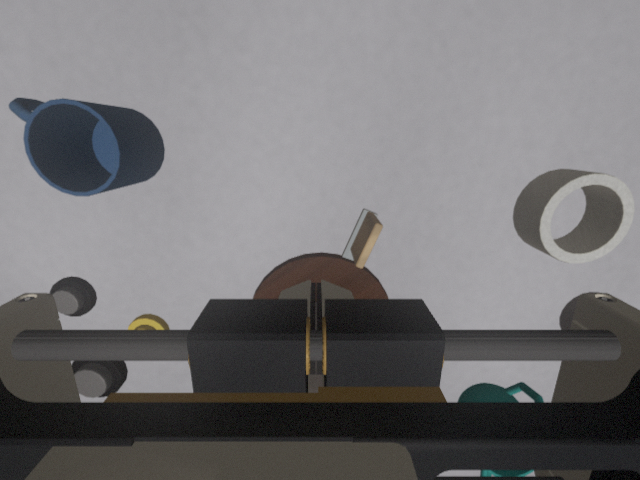

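View pics/s1.png

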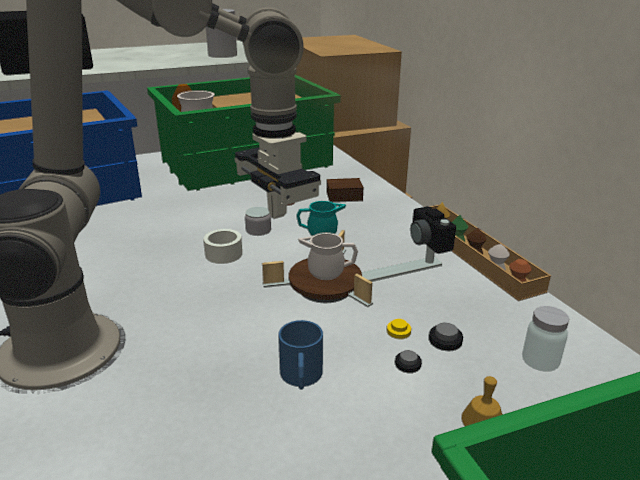

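The wrist view shows paddle C at (365,235), to the right of the fingers at (318,345), and the mug and tape are clear. I'll check the projections before lowering.

```bash
python3 - <<'E'
from h import *
s=robot.observe();print(s['time'])
print(proj('side',s['tool_pos']),proj('wrist',s['tool_pos']), proj('wrist',[.422,-.031,.066]))
for uv in [(380,222),(358,266)]: print(ray('wrist',uv,.078))
print(proj('wrist',[.4057,.0177,.078]),proj('wrist',[.4446,.0100,.078]))
E
```

```text
3.0
[276.20179031 208.98473258] [314.84486658 313.47009958] [315.81248887 229.67232584]
[0.40223391 0.02248296 0.078     ]
[0.44590624 0.01217713 0.078     ]
[373.77447181 224.87111859] [355.95781353 264.2956848 ]
```

```bash
python3 -m creep '[[[0,0.2,2.5,0,0,0,-1],[0,0.3,5.5,0,0,0,-1],[0,0.4,8.5,0,0,0,-1],[0,0.4,11.5,0,0,0,-1],[0,0.4,14,0,0,0,-1],[0,0.4,15.4,0,0,0,-1],[0,0.4,15.4,0,0,0,-1]]]'
python3 - <<'E'
from h import *
rel([.422,-.031,.066],190)
E
```

```text
time: 3.7
tool_pos: [0.4195, -0.0261, 0.0646]
tool_rot: [3.139, -0.003, -2.968]
contact_force: [0.2, -0.4, 0.3]
opening: 0.0002
t 3.7 pos [ 0.4195 -0.0261  0.0646] rot [ 179.8   -0.2 -170. ] -> cm [-0.17 -0.52 -0.15] deg [ 0.2 -0.2 -0. ]
```

```bash
python3 -m creep '[[[0,0.5,0,0,0,2.5,-1],[-0.05,1,0,0,0,5,-1],[-0.1,1.5,0,0,0,7.5,-1],[-0.2,2,0,0,0,10,-1],[-0.3,2.5,0,0,0,12.5,-1],[-0.4,3,0,0,0,15,-1],[-0.55,3.45,0,0,0,17.5,-1],[-0.7,3.9,0,0,0,20,-1]]]'
cat > st.py <<'E'
from h import *
s=robot.observe(); A=np.array([.5355,-.010]); d=s['tool_pos'][:2]-A
az=np.degrees(np.arctan2(d[1],d[0])); print('r',np.hypot(*d),'az',az,'yaw',np.degrees(s['tool_rot'][2]),'z',s['tool_pos'][2],'F',s['contact_force'])
E
python3 st.py
```

```text
time: 4.5
tool_pos: [0.4201, 0.0142, 0.0659]
tool_rot: [3.14, -0.002, 2.966]
contact_force: [-0.9, -1.8, 0.2]
opening: 0.0003
r 0.11790147116240886 az 168.13207974284833 yaw 169.91714164054238 z 0.06585825696251078 F [-0.87351125 -1.76728713  0.16948652]
```

```bash
cat > pv.py <<'E'
from h import *
import sys
im=save('top',sys.argv[1]); a=im[150:310,230:450,::-1]; cv2.imwrite(f'pics/{sys.argv[1]}.png',cv2.resize(a,None,fx=3.6,fy=3.6,interpolation=2))
E
python3 pv.py t2
```

```text
(no output)
```

View pics/t2.png

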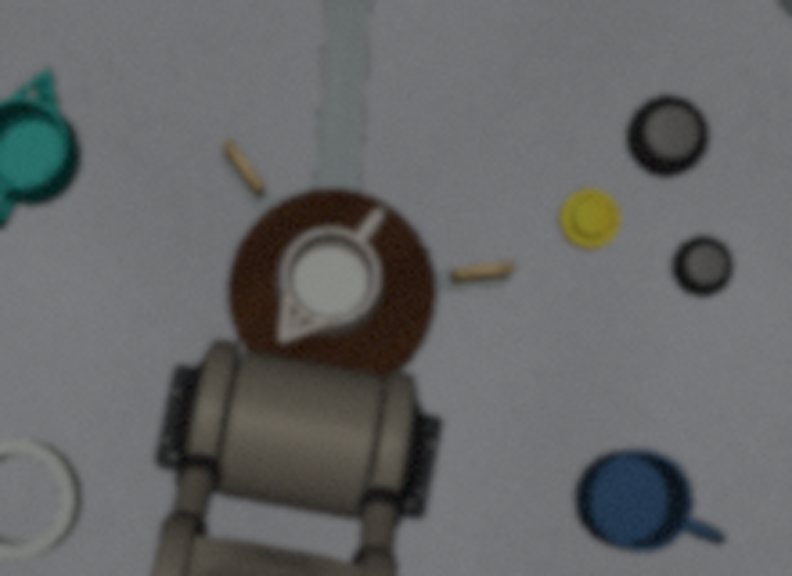

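The turntable has begun to turn (about 12° clockwise) and the pitcher is still centred. I'll continue.

```bash
python3 -m creep '[[[0,0.5,0,0,0,2.5,-1],[-0.05,1,0,0,0,5,-1],[-0.1,1.5,0,0,0,7.5,-1],[-0.2,2,0,0,0,10,-1],[-0.3,2.5,0,0,0,12.5,-1],[-0.4,3,0,0,0,15,-1],[-0.55,3.45,0,0,0,17.5,-1],[-0.7,3.9,0,0,0,20,-1]]]'
python3 st.py
python3 -m creep '[[[0,0.5,0,0,0,2.5,-1],[-0.05,1,0,0,0,5,-1],[-0.1,1.5,0,0,0,7.5,-1],[-0.2,2,0,0,0,10,-1],[-0.3,2.5,0,0,0,12.5,-1],[-0.4,3,0,0,0,15,-1],[-0.55,3.45,0,0,0,17.5,-1],[-0.7,3.9,0,0,0,20,-1]]]'
python3 st.py
```

```text
time: 5.35
tool_pos: [0.4341, 0.0525, 0.0669]
tool_rot: [3.14, -0.001, 2.614]
contact_force: [-0.9, -0.7, 0.1]
opening: 0.0005
r 0.11907180490937727 az 148.35103567298887 yaw 149.7943035153329 z 0.06685476337935897 F [-0.86688269 -0.68145234  0.07850264]
time: 6.15
tool_pos: [0.4595, 0.0834, 0.0677]
tool_rot: [3.141, -0.002, 2.265]
contact_force: [-1.0, -0.7, 0.2]
opening: 0.0005
r 0.12040142366598466 az 129.1158324564444 yaw 129.78374778790027 z 0.0677459821961713 F [-0.95179785 -0.69200939  0.22114064]
```

```bash
python3 -m creep '[[[0,0.5,0,0,0,2.5,-1],[-0.1,1,0,0,0,5,-1],[-0.2,1.5,0.1,0,0,7.5,-1],[-0.3,2,0.1,0,0,10,-1],[-0.5,2.5,0.1,0,0,12.5,-1],[-0.7,3,0.1,0,0,15,-1],[-0.85,3.45,0.2,0,0,17.5,-1],[-1,3.9,0.2,0,0,20,-1]]]'
python3 st.py
python3 -m creep '[[[0,0.5,0,0,0,2.5,-1],[-0.05,1,0,0,0,5,-1],[-0.1,1.5,0,0,0,7.5,-1],[-0.2,2,0,0,0,10,-1],[-0.35,2.5,0,0,0,12.5,-1],[-0.5,3,0,0,0,15,-1],[-0.65,3.45,0,0,0,17.5,-1],[-0.8,3.9,0,0,0,20,-1]]]'
python3 st.py; python3 pv.py t3
```

```text
time: 6.95
tool_pos: [0.4957, 0.1015, 0.0667]
tool_rot: [3.141, -0.002, 1.916]
contact_force: [-1.6, 0.2, 0.7]
opening: 0.0
r 0.11839220290997081 az 109.64210191347688 yaw 109.77898353792817 z 0.06669168950563367 F [-1.63284454  0.24120827  0.65770247]
time: 7.75
tool_pos: [0.5349, 0.1082, 0.0676]
tool_rot: [-3.141, -0.003, 1.567]
contact_force: [-1.8, 1.1, 0.7]
opening: 0.0006
r 0.11822927731500026 az 90.29604254055825 yaw 89.77160506154654 z 0.06763323945256787 F [-1.81689836  1.1312714   0.66286267]
```

View pics/t3.png

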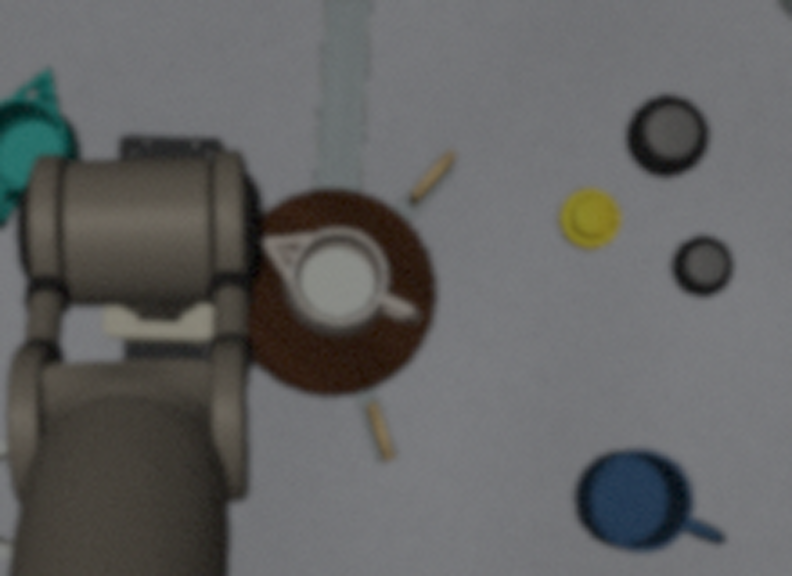

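```bash
cat > ang.py <<'E'
from h import *
f=lambda u,v:(230+u/3.6,150+v/3.6)
def ang(a,b,za,zb):
    d=(ray('top',f(*a),za)-ray('top',f(*b),zb)); return np.degrees(np.arctan2(d[1],d[0])).round(1)
E
python3 - <<'E'
from ang import *
print('init A,B,C',ang((205,163),(245,205),.078,.078),ang((504,238),(449,256),.078,.078),ang((290,461),(302,408),.078,.078))
print('init spout-handle',ang((293,348),(371,205),.116,.105))
print('now A,B',ang((453,153),(413,202),.078,.078),ang((388,459),(374,404),.078,.078))
A=(333,291)
for p in [(453,153),(413,202),(388,459),(374,404)]: print(ang(p,A,.078,.036))
print('now spout',ang((265,242),(416,316),.116,.105), ang((265,242),A,.116,.036))
E
```

```text
init A,B,C 45.1 -70.2 168.8
init spout-handle 153.3
now A,B -37.5 -164.3
-40.2
-41.6
-161.3
-160.0
now spout 66.0 63.0
```

Rotated by −88° so far, with the spout at about 64.5° and the target about −2°, so about 66° remain.

```bash
python3 -m creep '[[[0,0.5,0,0,0,2.5,-1],[-0.05,1,0,0,0,5,-1],[-0.1,1.5,0.1,0,0,7.5,-1],[-0.2,2,0.1,0,0,10,-1],[-0.35,2.5,0.1,0,0,12.5,-1],[-0.5,3,0.1,0,0,15,-1],[-0.65,3.45,0.2,0,0,17.5,-1],[-0.8,3.9,0.2,0,0,20,-1]]]'
python3 st.py
python3 -m creep '[[[0,0.5,0,0,0,2.5,-1],[-0.05,1,0,0,0,5,-1],[-0.1,1.5,0,0,0,7.5,-1],[-0.2,2,0,0,0,10,-1],[-0.35,2.5,0,0,0,12.5,-1],[-0.5,3,0,0,0,15,-1],[-0.65,3.45,0,0,0,17.5,-1],[-0.8,3.9,0,0,0,20,-1]]]'
python3 st.py; python3 pv.py t4
```

```text
time: 8.6
tool_pos: [0.5746, 0.1008, 0.0666]
tool_rot: [-3.141, -0.003, 1.216]
contact_force: [0.2, 1.1, 0.6]
opening: 0.0006
r 0.11745907833231625 az 70.54446891421087 yaw 69.66561856522591 z 0.06659954775678525 F [0.20381607 1.08611369 0.61551064]
time: 9.4
tool_pos: [0.6085, 0.0806, 0.0675]
tool_rot: [-3.14, -0.004, 0.867]
contact_force: [-0.6, 2.6, 0.9]
opening: 0.0008
r 0.11636257177921532 az 51.16273155056089 yaw 49.69568851508452 z 0.06750906043563673 F [-0.56729157  2.55636428  0.88918777]
```

View pics/t4.png

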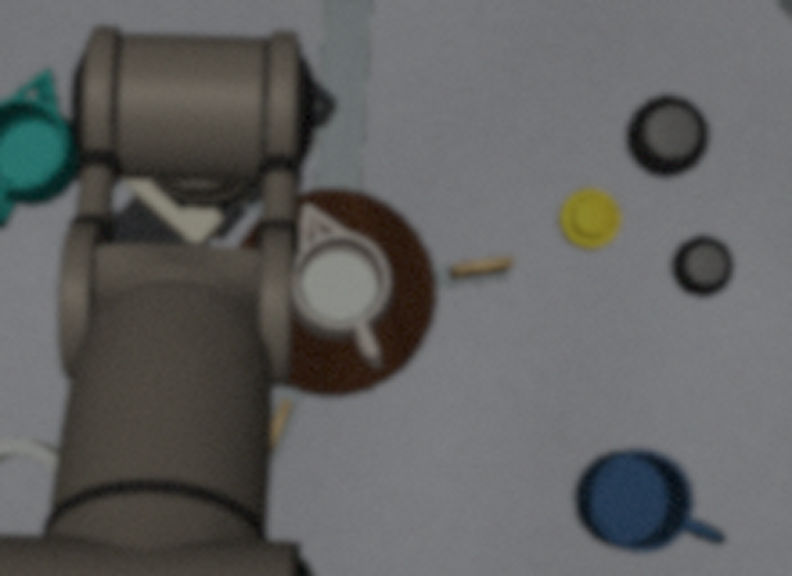

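Spout now at about (305,207) in the zoom, some 26° short. Two shorter, slower pushes next.

```bash
python3 -m creep '[[[0,0.45,0,0,0,2.2,-1],[0,0.9,0,0,0,4.5,-1],[-0.05,1.35,0,0,0,6.8,-1],[-0.1,1.8,0,0,0,9,-1],[-0.2,2.2,0,0,0,11,-1],[-0.3,2.6,0.1,0,0,13,-1],[-0.35,3,0.1,0,0,15,-1],[-0.4,3.3,0.1,0,0,16.5,-1]]]'
python3 st.py
python3 -m creep '[[[0,0.3,0,0,0,1.5,-1],[0,0.55,0,0,0,2.8,-1],[0,0.8,0,0,0,4,-1],[0,1,0,0,0,5,-1],[0,1.15,0,0,0,6,-1],[0,1.3,0,0,0,6.5,-1],[0,1.3,0,0,0,6.5,-1]]]'
python3 st.py; python3 pv.py t5
```

```text
time: 10.25
tool_pos: [0.6316, 0.0555, 0.0667]
tool_rot: [-3.14, -0.004, 0.575]
contact_force: [-1.7, 0.4, 0.7]
opening: 0.0006
r 0.11626432048701599 az 34.289887261202175 yaw 32.970141573342445 z 0.0667469160819723 F [-1.66202761  0.44679561  0.74544809]
time: 10.95
tool_pos: [0.6387, 0.0444, 0.0666]
tool_rot: [-3.14, -0.003, 0.462]
contact_force: [-0.0, 1.2, 0.7]
opening: 0.0007
r 0.1166528673987338 az 27.79633571372378 yaw 26.45015425922973 z 0.06662876343202088 F [-0.0451721   1.18486303  0.66820853]
```

View pics/t5.png

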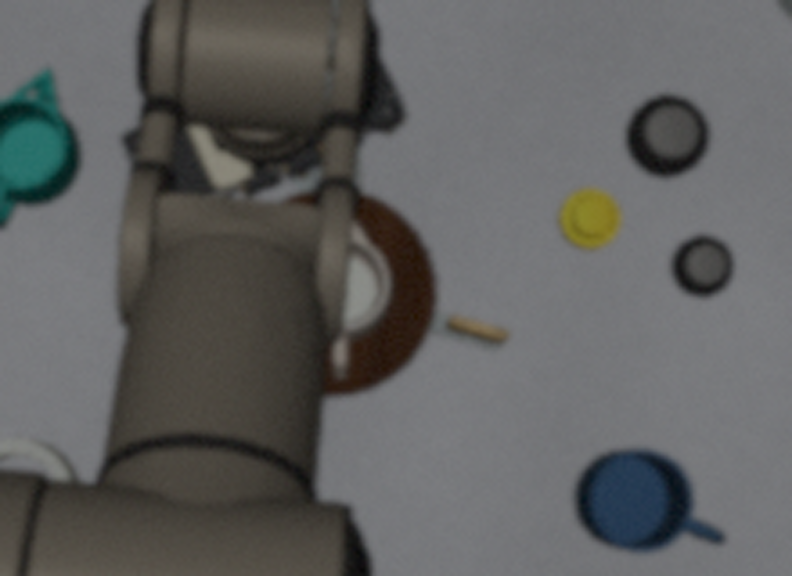

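```bash
python3 - <<'E'
from ang import *
A=(333,291)
print('A now',ang((508,336),A,.078,.036),ang((449,322),A,.078,.036),ang((508,336),(449,322),.078,.078), 'B handle',ang((341,372),A,.1,.036))
i=[ang(p,A,.078,.036) for p in [(205,163),(245,205),(504,238),(449,256),(290,461),(302,408)]];print(i)
# stand direction: bar edges in initial image, and camera body
im=cv2.imread('pics/top0.png'); 
for y in (150,155,160,165,170,175,180,185,190,195): 
    r=im[y,305:345].astype(int); d=r[:,1]-r[:,2]; x=np.nonzero(d>4)[0]; print(y,x.min()+305 if len(x) else None,x.max()+305 if len(x) else None)
E
```

```text
A now -104.6 -106.1 -101.8 B handle -174.5
[np.float64(48.0), np.float64(49.4), np.float64(-72.7), np.float64(-73.9), np.float64(167.5), np.float64(166.9)]
150 321 331
155 322 331
160 321 330
165 320 330
170 321 331
175 321 330
180 319 329
185 319 330
190 319 329
195 319 329
```

```bash
python3 - <<'E'
from ang import *
a=ray('top',(326.3,152),.009);b=ray('top',(324.2,193),.009);d=a-b;print(a,b,np.degrees(np.arctan2(d[1],d[0])))
ax=ray('top',f:=(230+333/3.6,150+291/3.6),.036)
for q in (a,b): d=q-ax; print(np.degrees(np.arctan2(d[1],d[0])))
E
```

```text
[ 0.76172443 -0.01627259  0.009     ] [ 0.64461159 -0.01344876  0.009     ] -1.381251191944807
-1.3205799767394302
-1.255552123621366
```

The spout is within about 2° of the camera direction. I'll back the finger off, lift, and verify with a clear view.

```bash
python3 -m creep '[[[0,-0.5,0,0,0,0,-1],[0,-1.2,0,0,0,0,-1],[0,-2,0,0,0,0,-1],[0,-2,-2,0,0,0,-1],[0,-2,-5.5,0,0,0,-1],[0,-2,-9.5,0,0,0,-1],[0,-2,-13.5,0,0,0,-1],[0,-2,-15,0,0,0,-1]]]'
python3 - <<'E'
from h import *
rel([.563,-.299,.22],30)
rel([.46,-.25,.22],0)
E
```

```text
time: 11.8
tool_pos: [0.6308, 0.0627, 0.2217]
tool_rot: [3.14, -0.01, 0.463]
contact_force: [-0.4, -1.0, -0.0]
opening: 0.0006
t 11.8 pos [0.6308 0.0627 0.2217] rot [179.9  -0.6  26.5] -> cm [-2.221e+01  2.934e+01 -1.000e-02] deg [ 0.1 -0.6 -3.5]
t 11.8 pos [0.6308 0.0627 0.2217] rot [179.9  -0.6  26.5] -> cm [-29.24  20.35  -0.1 ] deg [-0.  -0.6 26.5]
```

```bash
python3 -m creep '[[[-2,2.7,0,0,0,0,-1],[-5,6.5,0,0,0,0,-1],[-8,10.5,0,0,0,0,-1],[-11,14.5,0,0,0,0,-1],[-14,18.5,0,0,0,0,-1],[-17,22.5,0,0,0,0,-1],[-20,26.5,0,0,0,0,-1],[-21.5,28.5,0,0,0,0,-1]]]'
python3 pv.py t6; python3 - <<'E'
from h import *
rel([.563,-.299,.22],30)
for c in ['top','side','wrist']:
    save(c,c+'7')
    for m in robot.masks_of(c,'shutter_top'):
        ys,xs=np.nonzero(m['mask']); print(c,round(m['score'],2),len(xs),xs.mean().round(1),ys.mean().round(1))
    print([(round(d['score'],2),toworld(c,d['centre']).round(4)) for d in robot.look_for(c,'shutter_top')])
E
```

```text
time: 12.6
tool_pos: [0.5644, -0.2917, 0.2199]
tool_rot: [3.139, -0.01, 0.46]
contact_force: [0.3, 0.7, -0.3]
opening: 0.0008
t 12.65 pos [ 0.5638 -0.2943  0.2196] rot [179.8  -0.5  26.3] -> cm [-0.28  0.38 -0.04] deg [ 0.2 -0.5 -3.7]
top 0.58 186 416.1 186.8
[(0.71, array([ 0.6689, -0.268 ,  0.0316])), (0.42, array([ 0.6048, -0.2065,  0.023 ]))]
side 0.81 221 407.9 357.3
side 0.69 167 398.5 324.7
side 0.55 348 446.1 331.6
[(0.92, array([ 0.6638, -0.2785,  0.0277])), (0.76, array([ 0.5978, -0.2098,  0.0201])), (0.73, array([ 0.566, -0.303,  0.023])), (0.31, array([0.6104, 0.4411, 0.0513]))]
wrist 0.86 1611 345.9 117.0
wrist 0.78 708 324.3 221.5
wrist 0.58 826 261.5 152.9
wrist 0.48 18262 74.4 109.6
wrist 0.16 1624 177.0 359.7
[(0.82, array([ 0.6656, -0.2694,  0.0301])), (0.8, array([ 0.6079, -0.2069,  0.0192])), (0.57, array([ 0.5681, -0.3003,  0.0235]))]
```

View pics/t6.png

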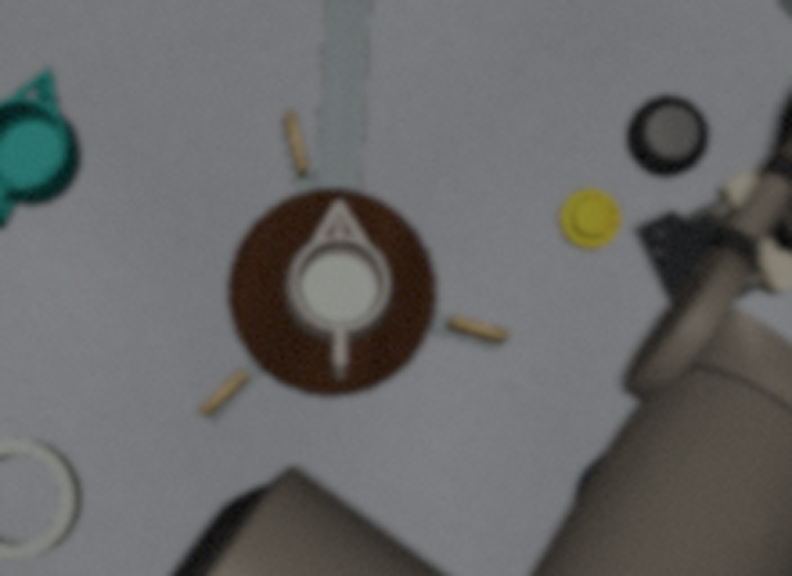

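View pics/wrist7.png

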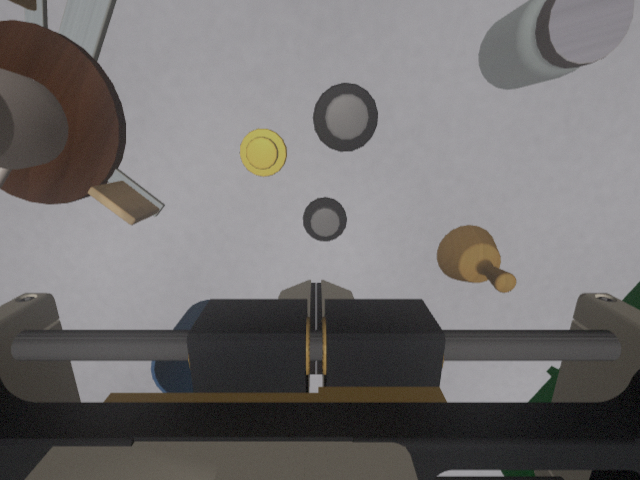

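View pics/side7.png

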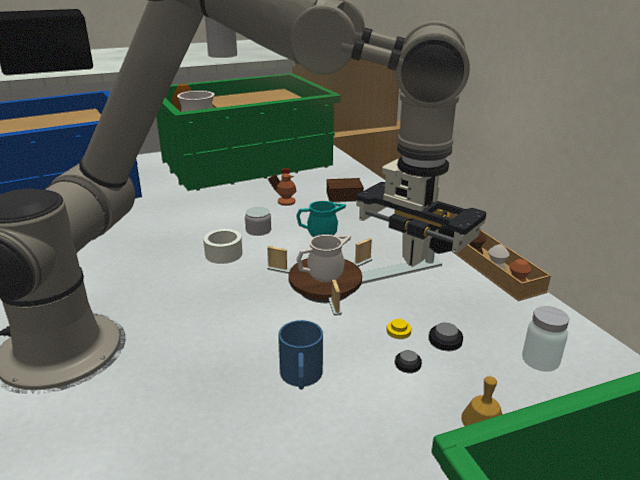

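The top view shows the spout at zoom (340,203) and the handle at (340,375), in line with the bar, with the pitcher still centred. The wrist view shows the target button top at (324,221).

```bash
python3 - <<'E'
from ang import *
print('spout dir',ang((340,202),(340,374),.116,.10),ang((340,202),(339,287),.116,.116),'A,B,C',[ang(p,(333,291),.078,.036) for p in [(506,336),(450,322),(204,410),(244,376),(290,116),(303,170)]])
# triangulate button top
obs=[('top',f(705,264)),('side',(240+506/3,200+467/3)),('wrist',(325,222))]
from scipy.optimize import least_squares
r=least_squares(lambda X:np.concatenate([proj(c,X)-np.array(u) for c,u in obs]),[.565,-.3,.03]); print(r.x,r.fun.round(1))
X=r.x.copy()
for z in (.02,.025,.03,.035): print(z,[ray(c,u,z)[:2].round(4) for c,u in obs])
rel([r.x[0],r.x[1],.08],26.3)
E
python3 - <<'E'
import cv2
a=cv2.imread('pics/wrist7.png')[180:260,280:370]; cv2.imwrite('pics/w7z.png',cv2.resize(a,None,fx=6,fy=6,interpolation=2))
a=cv2.imread('pics/side7.png')[330:385,380:440]; cv2.imwrite('pics/s7z.png',cv2.resize(a,None,fx=8,fy=8,interpolation=2))
E
```

```text
spout dir 1.7 0.8 A,B,C [np.float64(-104.8), np.float64(-105.9), np.float64(135.5), np.float64(136.8), np.float64(16.1), np.float64(16.6)]
[ 0.5670136  -0.29751929  0.01957874] [-0.1 -0.3  0.1  0.1 -0.1  0.1]
0.02 [array([ 0.5661, -0.2978]), array([ 0.5667, -0.2977]), array([ 0.5673, -0.2975])]
0.025 [array([ 0.5655, -0.2967]), array([ 0.5631, -0.3026]), array([ 0.5683, -0.2968])]
0.03 [array([ 0.5649, -0.2956]), array([ 0.5595, -0.3076]), array([ 0.5693, -0.2961])]
0.035 [array([ 0.5643, -0.2945]), array([ 0.5559, -0.3125]), array([ 0.5703, -0.2955])]
t 13.1 pos [ 0.5661 -0.287   0.2202] rot [179.9  -0.6  26.6] -> cm [-0.53  0.96 14.01] deg [ 0.1 -0.6  0.3]
```

View pics/w7z.png

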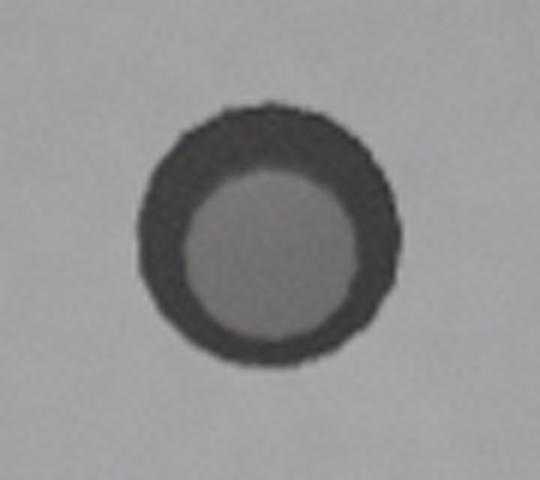

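View pics/s7z.png

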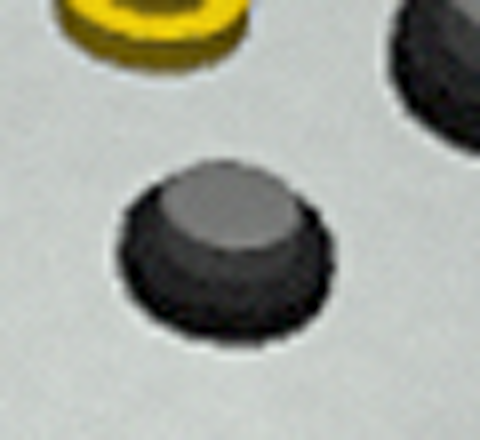

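```bash
python3 -m creep '[[[-0.3,0.5,2,0,-0.5,0,-1],[-0.5,1,5,0,-0.5,0,-1],[-0.5,1,8.5,0,-0.5,0,-1],[-0.5,1,12,0,-0.5,0,-1],[-0.5,1,14.5,0,-0.5,0,-1],[-0.5,1,16,0,-0.5,0,-1],[-0.5,1,16.5,0,-0.5,0,-1],[-0.5,1,16.5,0,-0.5,0,-1]]]'
python3 - <<'E'
from h import *
rel([.567,-.298,.05],26.5)
save('side','s8')
a=cv2.imread('pics/side8.png') if 0 else cv2.imread('pics/s8.png')[220:420,280:520]; cv2.imwrite('pics/s8z.png',cv2.resize(a,None,fx=3,fy=3,interpolation=2))
E
```

```text
time: 13.9
tool_pos: [0.568, -0.2976, 0.0553]
tool_rot: [3.14, -0.002, 0.465]
contact_force: [-0.2, 0.1, 0.4]
opening: 0.0003
t 13.9 pos [ 0.568  -0.2976  0.0553] rot [ 1.799e+02 -1.000e-01  2.660e+01] -> cm [-0.11 -0.01  0.53] deg [ 0.1 -0.1  0.1]
```

View pics/s8z.png

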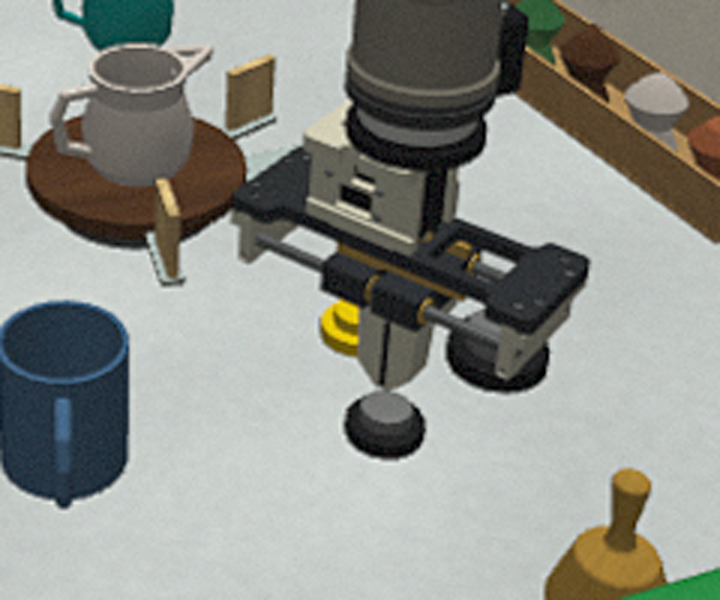

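The side view shows the fingertip centred over the small button. I'll press in small steps and watch the force.

```bash
python3 -m creep '[[[0,0,0.5,0,0,0,-1],[0,0,0.9,0,0,0,-1],[0,0,1.2,0,0,0,-1],[0,0,1.5,0,0,0,-1],[0,0,1.7,0,0,0,-1],[0,0,1.7,0,0,0,-1]]]'
```

```text
time: 14.55
tool_pos: [0.5683, -0.2979, 0.0388]
tool_rot: [3.139, -0.002, 0.465]
contact_force: [-1.0, -0.5, -0.8]
opening: 0.0004
```

```bash
python3 -m creep '[[[0,0,0.15,0,0,0,-1],[0,0,0.3,0,0,0,-1],[0,0,0.3,0,0,0,-1]]]'
python3 -m creep '[[[0,0,0.15,0,0,0,-1],[0,0,0.3,0,0,0,-1],[0,0,0.3,0,0,0,-1]]]'
python3 -m creep '[[[0,0,0.15,0,0,0,-1],[0,0,0.3,0,0,0,-1],[0,0,0.3,0,0,0,-1]]]'
```

```text
time: 14.85
tool_pos: [0.5684, -0.2979, 0.0358]
tool_rot: [3.139, -0.002, 0.465]
contact_force: [-1.1, 1.0, 1.8]
opening: 0.0003
time: 15.15
tool_pos: [0.5684, -0.298, 0.0329]
tool_rot: [3.139, -0.002, 0.465]
contact_force: [-0.5, 0.1, 3.3]
opening: 0.0008
time: 15.45
tool_pos: [0.5685, -0.298, 0.0303]
tool_rot: [3.138, -0.002, 0.465]
contact_force: [-1.9, 0.7, 5.1]
opening: 0.0005
```

Contact at a tip height of about 22 mm, and the force has risen to 5 N, which is full travel. A little more to be sure, then release.

```bash
python3 -m creep '[[[0,0,0.15,0,0,0,-1],[0,0,0.2,0,0,0,-1],[0,0,0.3,0,0,0,-1]]]'
```

```text
time: 15.75
tool_pos: [0.5686, -0.2981, 0.0298]
tool_rot: [3.137, -0.003, 0.465]
contact_force: [-8.3, 4.5, 26.0]
opening: 0.0002
```

Hit the stop (26 N, only 0.5 mm further), so the button is fully down. Releasing.

```bash
python3 -m creep '[[[0,0,-1,0,0,0,-1],[0,0,-3,0,0,0,-1],[0,0,-6,0,0,0,-1],[0,0,-10,0,0,0,-1],[0,0,-14,0,0,0,-1],[0,0,-18,0,0,0,-1],[0,0,-19,0,0,0,-1],[0,0,-19,0,0,0,-1]]]'
python3 pv.py t9; python3 - <<'E'
from h import *
save('side','s9'); print(robot.observe()['contact_force'])
for l in ['tin','tape','mug','rooster','bell']:
    print(l,[(round(d['score'],2),toworld('side',d['centre']).round(3).tolist()) for d in robot.look_for('side',l)])
E
```

```text
time: 16.55
tool_pos: [0.5685, -0.298, 0.2215]
tool_rot: [3.134, -0.004, 0.465]
contact_force: [0.3, -0.2, -0.3]
opening: 0.0003
[-0.46730634 -0.0140125  -0.31210881]
tin [(0.7, [0.48, 0.287, 0.041])]
tape [(0.92, [0.365, 0.201, 0.029]), (0.21, [0.552, -0.03, 0.035])]
mug [(0.81, [0.383, -0.262, 0.058])]
rooster [(0.6, [0.608, 0.438, 0.054]), (0.37, [0.555, -0.025, 0.034])]
bell [(0.95, [0.593, -0.465, 0.038])]
```

View pics/t9.png

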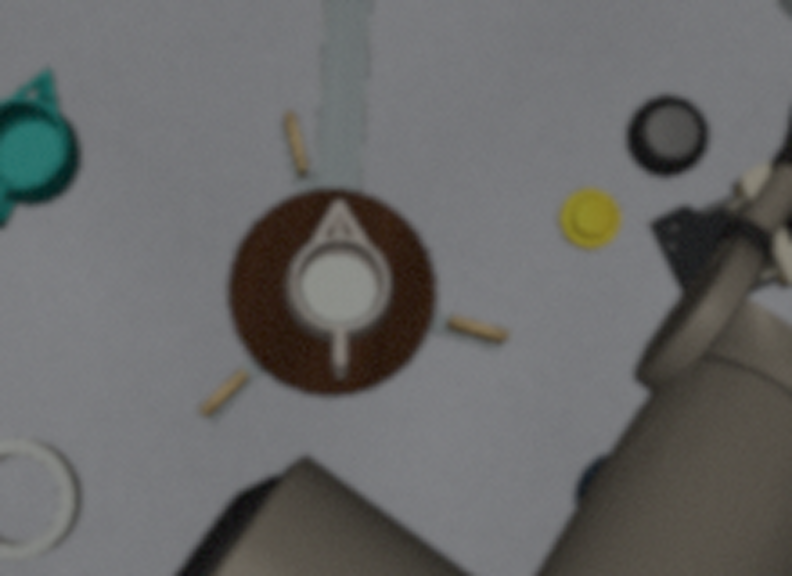

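View pics/s9.png

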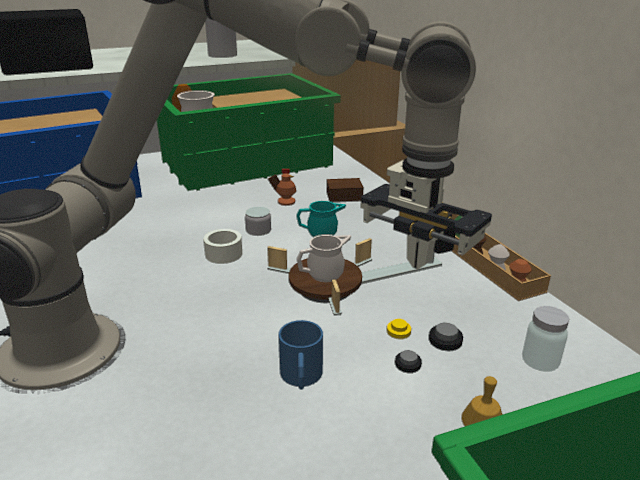

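The spout is at (340,203) in the zoomed top view, still pointing along the bar. The pitcher is centred, the button at (408,360) in the side view is back up, the bystanders are where they were, and the hand is clear. Handing in.

```bash
python3 -c "
from cell import robot
print(robot.hand_in())"
```

```text
the job is handed in; nothing more can be done
None
```

I turned the turntable about 153° clockwise with the closed fingertips on one paddle. I then backed off, pressed the smaller grey shutter button to its stop, released it, lifted clear and handed in at about 17 s. The hand-in gives no verdict.

- **Spout:** the last top view shows it pointing about 1–2° in the world frame, against about −1.4° for the camera bar. That is an error of roughly 2–3°, with 10° allowed.
- **Pitcher:** upright, and in both the start and end pictures within about 5 mm of the turntable's middle.
- **Shutter:** the force climbed to about 5 N, the full-travel force, then jumped to 26 N at the stop. I did not read the button's travel directly. It looks sprung back in the last side view.
- **Bystanders:** in the side view, all five are within about 3 mm of their first positions.
- **Contact:** the force reading was near zero at the end, and the gripper was clear of everything.
- **Disagreements:** after the turn the networks missed the target button in the top view. They also gave two low-score false hits for other objects near the turntable. I placed the button by triangulating it in all three cameras instead, and the views agreed within about 1 mm.

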